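Push the row of cover-glass boxes home and shut the keeper

TASK

Four small boxes of cover glasses stand in a touching row in the dark metal feed rail. With the fingertips, push on the last box, from behind, so that the whole row slides along the rail as one train until it is fully home against the end stop, then push the swinging keeper bar by its black post all the way round until it lies straight across the rail behind the last box. Only push: do not pick up or tip any box, do not touch the three boxes ahead of the last one, do not close the keeper before the row is home, and leave the pot and the two bottles where they stand.

Things in the scene. Friction and masses are not known exactly. Their poses are not given: they have to be found in the camera images.
- rail: Fixed dark metal channel 280 mm long (x), 56 mm wide (y). Origin: centre of its underside. x points along the channel to the end stop, z up. Floor 4 mm above the surface; side walls with tops at 10 mm, 37 mm apart inside, outer faces at y = +-22.5 mm. The end stop is a plate 28 mm high, inner face at x = +130 mm; the end at x = -140 mm is open.
- box_1: Flat square grey box of cover glasses, first of the row, nearest the end stop. 33.5 x 33.5 x 17 mm, its top 21 mm above the surface, about 18 g; loose, stands in the channel. Origin: centre of its underside; x along the rail, z up. When home its origin is at x = 113.0 mm in the rail's frame.
- box_2: Flat square grey box of cover glasses, second of the row. 33.5 x 33.5 x 17 mm, its top 21 mm above the surface, about 18 g; loose, stands in the channel. Origin: centre of its underside; x along the rail, z up. When home its origin is at x = 79.7 mm in the rail's frame.
- box_3: Flat square grey box of cover glasses, third of the row. 33.5 x 33.5 x 17 mm, its top 21 mm above the surface, about 18 g; loose, stands in the channel. Origin: centre of its underside; x along the rail, z up. When home its origin is at x = 46.3 mm in the rail's frame.
- box_4: Flat square grey box of cover glasses, last of the row, farthest from the end stop. 33.5 x 33.5 x 17 mm, its top 21 mm above the surface, about 18 g; loose, stands in the channel. Origin: centre of its underside; x along the rail, z up. When home its origin is at x = 12.8 mm in the rail's frame.
- keeper (a joint): Keeper angle (rad). 0 = wide open, 2.094 = closed against its stop, straight across the channel, its front face 5 mm behind the last box of a row that is home. It closes anticlockwise seen from above; the bar's direction from its pin in the rail's frame (from +x towards +y) is 2.618 rad plus this value. Starts at 0 to 0.35; light friction (about 1 N at the post); stays where left.
- keeper_pivot (a point): Vertical pin of the keeper, on a lug on the rail's +y side (rail frame x = -13 mm, y = +32 mm), 13 mm above the surface. The keeper is a steel bar 66 mm long, 8 mm wide, 9 mm thick, 13 to 22 mm above the surface, that swings level about it, over the side walls.
- keeper_post (a point): Point on the axis of the upright black post, diameter 10 mm, on the keeper 58 mm from the pin, near the bar's end; the post's top is 50 mm above the surface, this point 31 mm. Open, it stands outside the rail on its +y side; closed, it is past the far (-y) wall, at rail frame x = -13 mm, y = -26 mm.
- pot: Bystander: screw-cap specimen pot, 50 mm across, 55 mm high, loose, beside the rail on its +y side. Origin: centre of its underside.
- small_bottle: Bystander: small brown bottle, 28 mm across, 57 mm high, loose, beside the rail on its -y side. Origin: centre of its underside.
- red_cap_bottle: Bystander: white bottle, 44 mm across, 90 mm high, loose, beyond the end stop. Origin: centre of its underside.
Things that resemble listed ones, but are neither listed nor needed, are in the scene too. Leave any green, orange or turquoise look-alike of the box_1 alone.

How it is judged:
By the outcome, as a careful person would: the job done as asked, in the order asked, and still so for the second after the job is handed in, with the robot touching nothing.
It also fails if it takes over 54 s, if anything falls off the work surface, if the arm or the gripper's body presses on something with over 40 N, if the wrist force passes 120 N, or if a joint passes its speed limit or range.

ROBOT

A 6-joint arm with a two-finger parallel gripper is mounted at the origin on a cart in front of the work surface, level with it; the furniture and walls round the work are solid. World frame = base frame: x ahead of the robot, y to its left, z up, the work surface at z = 0. Lengths are in m, angles in rad, forces in N, time in s.
With the tool pointing down it reaches from about 0.375 to 0.75 m from the base axis. Payload 9 kg.
Tool frame: the origin (TCP) lies midway between the tips of the shut fingers; the grasp point (between the pads) lies 19 mm behind it; z points along the fingers, y is the direction in which the jaws open and shut (so a half turn about z gives the same grasp; the last joint's range is limited). The gripper opens to 85 mm and grips with 20 to 120 N. Pads are 22 mm wide; open, the fingers measure 114 mm over their backs; the gripper's body (76 mm by 85 mm) begins 54 mm behind the grasp point. The pads swing forward as they close: fully open they stand 13 mm farther back than shut.
Start: joints at [-1.409, 0.104, 0.097, 1.564, 0, 1.353], TCP at [0.222, -0.557, 0.231] pointing down, gripper open.
Joint ranges: [-2.99, 2.99], [-0.84, 1.86], [-1.1, 1.16], [-1.84, 2.11], [-1.51, 1.56], [-3.14, 3.14]. Speed limits (rad/s): [2.22, 2.22, 2.57, 3.14, 3.14, 3.14].

INTERFACE

Orientations are given as a unit quaternion [w, x, y, z].
In Python, from cell import ctrl, vision gives the robot as it stands.
- The arm moves only by the tool carry_out, never from a script. Its argument "commands" is a list of rows, each a list of 3 entries, a list of its own where there are three numbers: the shift along the tool's x, y, z in mm, then the turn, a rotation vector about the tool's x, y, z in units of 6 degrees (1.0 is 6 degrees), then the closure, from 0 (fully open) to 1 (shut). In form: [[[dx, dy, dz], [ax, ay, az], fingers], ...]. A call has 1 to 12 rows; each row shifts and turns the commanded pose from where the row before left it, along the tool's axes as they then stand; what a row does not reach is not made up. A row lasts 1/12 s, in which the tool goes at most 41.7 mm and 7.16 degrees, less where a joint would pass 70% of its speed; a pose out of reach is approached as far as the arm can. A call is refused whole if a number of a shift passes 41.7 or a number of a turn 1, either way. A call with a gripper value outside its range is refused whole. The fingers move at their own pace and stop on an object; the grip force is fixed at half the most. Time passes only in rows, so rows that do not move let the fingers close. It gives the time, the measured TCP pose, the force and the opening at its end, in the units of the state.
- ctrl.read_state(): the state, without advancing time (a new reading comes with each control period).
- vision.camera(name): name is "scene" or "top" or "wrist"; returns the picture (420x560x3 uint8, red, green, blue); there is no depth.
- vision.calibration(name): a dict with "vfov" (degrees; the focal length in pixels is half the picture's height over the tangent of half this angle, whatever the lens; pixels are square), "cx", "cy" (the principal point, pixels), "k1" (the pictures are not rectified: a ray, as slopes to the right and down, at radius r is drawn at 1 + k1 r^2 times it, then the intrinsics apply), "rvec" (rotation vector, rad) and "tvec" (3), from world to camera coordinates, as OpenCV has them. Camera axes: x right, y down, z forward; pixel columns grow to the right and rows downward; lengths in m; the calibration is good to about 2 mm. A picture is of the moment at which its call begins: read the wrist's pose just before it. calibration takes no time and is no camera call; for the wrist camera it gives the pose at the moment of the call.
- ctrl.job_done(): hands the job in, once; it reports no verdict.
The state is a dict: "clock": time; "joint_pos": joint angles; "qvel": joint speeds; "effort": joint torques, N m; "ee_pos": TCP position; "tcp_rot": TCP orientation; "contact_force": force on the tool from outside, world axes, zero at the start; "torque": the same for the moment, N m; "opening": opening from 0.0 (shut) to 1.0 (fully open).
Only numpy, scipy, OpenCV 4.12 (cv2) and the standard library are available. Lean on these libraries where they do the work, as an engineer would, in place of code of your own. Each camera call takes 0.05 s, during which the arm holds its last target.

## Working session

There is one attempt and no reset: what is moved stays moved. The work goes in short steps, Python scripts to look and compute and a tool call to move; the robot and the scene stay as the last step left them, time stands still between calls to the robot, and variables do not carry over. Pictures are saved under pics/ and viewed, and the job is handed in when it is done.

Besides the shell and the picture viewer there is one more tool, called after "Call:" as name(argument=value, ...), one argument or row to a line, values as JSON. carry_out: Moves the arm, as the interface text tells. Its arguments: {"type":"object","properties":{"commands":{"type":"array"}},"required":["commands"]}

```bash
ls; mkdir -p pics; cat > h.py <<'E'
import numpy as np, cv2
from cell import ctrl, vision
def snap(n,f):
    im=vision.camera(n); cv2.imwrite('pics/'+f,im[:,:,::-1]); return im
def K(n):
    c=vision.calibration(n); f=210/np.tan(np.radians(c['vfov'])/2)
    R,_=cv2.Rodrigues(np.array(c['rvec'],float)); return c,f,R,np.array(c['tvec'],float).ravel()
def ray(n,uv,cal=None):
    c,f,R,t=cal or K(n)
    d=np.array([(uv[0]-c['cx'])/f,(uv[1]-c['cy'])/f]); s=d.copy()
    for _ in range(30): s=d/(1+c['k1']*(s@s))
    return -R.T@t, R.T@np.array([s[0],s[1],1])
def onz(n,uv,z,cal=None):
    o,d=ray(n,uv,cal); return o+d*(z-o[2])/d[2]
def proj(n,p,cal=None):
    c,f,R,t=cal or K(n); q=R@np.array(p,float)+t; s=q[:2]/q[2]; s=s*(1+c['k1']*(s@s)); return s*f+[c['cx'],c['cy']]
E
python3 - <<'E'
from h import *
snap('scene','s0.png');snap('top','t0.png')
s=ctrl.read_state();print(s)
for n in('scene','top'):
    c=K(n);print(n,c[0],-c[2].T@c[3])
E
```

```text
pics
{'clock': 0.1, 'joint_pos': array([-1.40872875e+00,  1.04669761e-01,  9.65575781e-02,  1.56390583e+00,
       -1.43041338e-06,  1.35308242e+00]), 'qvel': array([ 0.0009591 , -0.00030985,  0.00147525,  0.00106671, -0.000917  ,
       -0.00107182]), 'effort': array([ 5.44834358e-03, -5.58205533e+01,  5.04720354e+01,  1.33298148e-02,
       -3.44270438e-04,  2.23661324e-06]), 'ee_pos': array([ 0.22238184, -0.55694511,  0.23058822]), 'tcp_rot': array([-6.10626883e-04,  9.82024680e-01,  1.88751570e-01,  1.62784750e-05]), 'contact_force': array([-0.01085182, -0.42751265,  0.20878214]), 'torque': array([ 0.05387928,  0.00531169, -0.0115671 ]), 'opening': 1.003865390156527}
scene {'vfov': 43.964560201506295, 'cx': 273.91150085382867, 'cy': 215.08877298578676, 'k1': -0.004122732091179036, 'rvec': array([ 2.08426433, -0.9421593 ,  0.4299098 ]), 'tvec': array([-0.30639967,  0.31778727,  0.60679178])} [ 0.00778427 -0.41681568  0.62391495]
top {'vfov': 47.070462511654, 'cx': 280.5103690664341, 'cy': 209.14065972519546, 'k1': -0.12451937175457745, 'rvec': array([ 2.1485755 , -2.1458922 ,  0.19726793]), 'tvec': array([0.05136666, 0.51320228, 0.82661869])} [0.37372302 0.07086874 0.89700741]
```

View pics/s0.png

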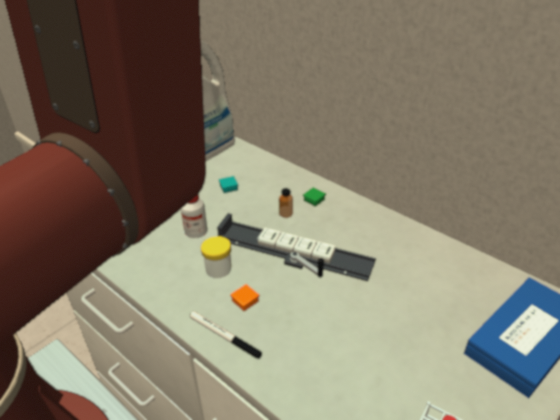

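View pics/t0.png

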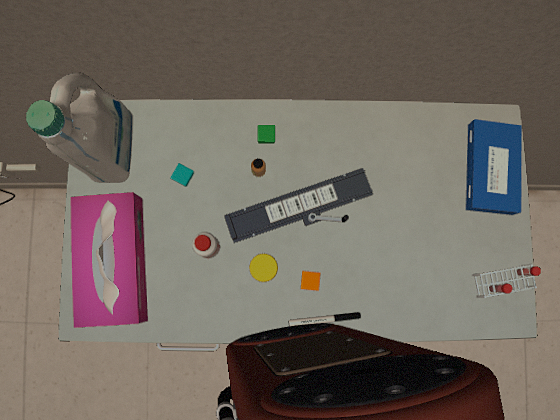

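The scene and top pictures both show one dark rail with its end stop at left in top (about 230,225) and four white-topped boxes at (275..333, 190..215). The keeper's pin is at (312,217) and its post at (345,218). The look-alikes are green (266,133), turquoise (181,174) and orange (310,281). Next is a close crop.

```bash
python3 - <<'E'
from h import *
im=cv2.imread('pics/t0.png')
cv2.imwrite('pics/t0c.png',cv2.resize(im[155:255,215:385],None,fx=4.6,fy=4.6,interpolation=cv2.INTER_CUBIC))
im=cv2.imread('pics/s0.png')
cv2.imwrite('pics/s0c.png',cv2.resize(im[180:290,205:385],None,fx=4.4,fy=4.4,interpolation=cv2.INTER_CUBIC))
E
```

```text
(no output)
```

View pics/t0c.png

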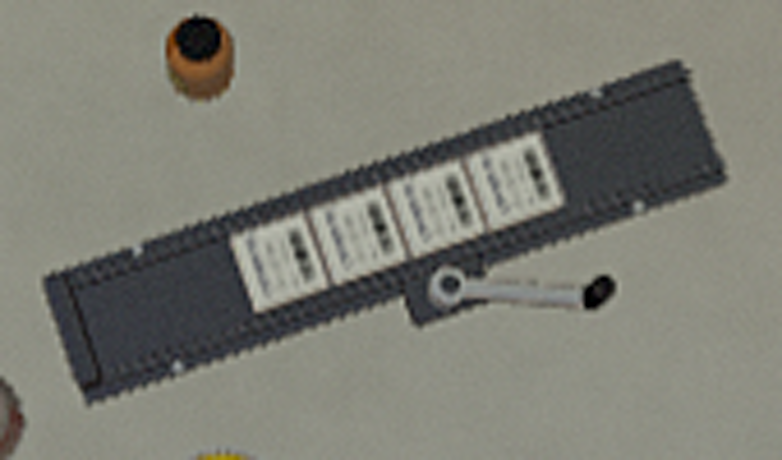

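View pics/s0c.png

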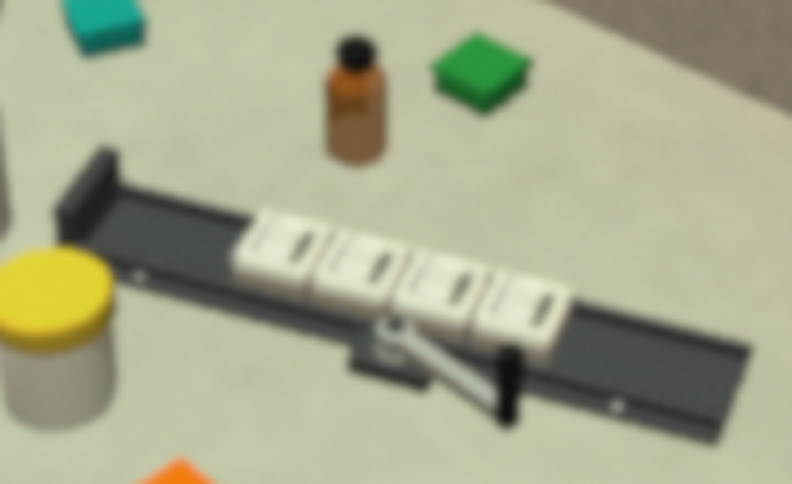

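```bash
python3 - <<'E'
from h import *
im=cv2.imread('pics/t0.png')
P=lambda x,y:(215-.5+(x+.5)/4.6,155-.5+(y+.5)/4.6)
for n,p,z in[('openR',(683,62),.004),('openL',(727,180),.004),('stopR',(45,277),.004),('stopL',(90,403),.004),('pin',(449,285),.022),('post',(599,291),.050)]:
    print(n,P(*p),onz('top',P(*p),z))
hsv=cv2.cvtColor(im,cv2.COLOR_BGR2HSV)
m=((hsv[:,:,2]<95)).astype(np.uint8); roi=np.zeros_like(m); roi[160:250,215:385]=1; m*=roi
m=cv2.morphologyEx(m,cv2.MORPH_CLOSE,np.ones((5,5)))
w=((hsv[:,:,2]>165)&(hsv[:,:,1]<50)).astype(np.uint8)*roi
w=cv2.morphologyEx(w,cv2.MORPH_CLOSE,np.ones((7,7)))
for nm,mm,z in(('rail',m,.004),('boxes',w,.021)):
    cs,_=cv2.findContours(mm,0,2); cs=sorted(cs,key=cv2.contourArea)[-1]
    pts=np.array([onz('top',q[0],z)[:2] for q in cs],np.float32)
    r=cv2.minAreaRect(pts*1000); print(nm,r, cv2.boxPoints(r).tolist())
E
```

```text
openR (363.0869565217391, 168.08695652173913) [ 0.59948501 -0.10740907  0.004     ]
openL (372.6521739130435, 193.73913043478262) [ 0.54939724 -0.12429589  0.004     ]
stopR (224.3913043478261, 214.82608695652175) [0.50805099 0.15626447 0.004     ]
stopL (234.17391304347825, 242.2173913043478) [0.4567087  0.13722488 0.004     ]
pin (312.2173913043478, 216.56521739130434) [ 0.50257121 -0.00670147  0.022     ]
post (344.82608695652175, 217.8695652173913) [ 0.49623082 -0.06257358  0.05      ]
rail ((522.0769653320312, 14.131729125976562), (69.33885192871094, 281.3966979980469), 19.476430892944336) [[442.4798583984375, 135.2196807861328], [536.3028564453125, -130.0751190185547], [601.674072265625, -106.95622253417969], [507.85107421875, 158.3385772705078]]
boxes ((528.8491821289062, 13.869819641113281), (28.543251037597656, 130.44622802734375), 19.394882202148438) [[493.7283630371094, 70.65240478515625], [537.0465698242188, -52.39131164550781], [563.969970703125, -42.91276550292969], [520.6517944335938, 80.13095092773438]]
```

```bash
cat >> h.py <<'E'
from scipy.spatial.transform import Rotation as Ro
C=np.array([.5284,.0155]); TH=np.radians(109.3)
X=np.array([np.cos(TH),np.sin(TH)]);Y=np.array([-X[1],X[0]])
def rail(p): d=np.array(p[:2])-C; return np.array([d@X,d@Y])*1000
def world(x,y): return C+(x*X+y*Y)/1000
def where(tx=None,ty=None,tz=None):
    s=ctrl.read_state(); p=s['ee_pos']; q=s['tcp_rot']; R=Ro.from_quat([q[1],q[2],q[3],q[0]])
    print('t %.2f'%s['clock'],'rail',rail(p).round(1),'z %.1f'%(p[2]*1000),'F',s['contact_force'].round(2),'open %.2f'%s['opening'])
    G=np.column_stack([np.r_[-Y,0],np.r_[-X,0],[0,0,-1]])
    print('rot err (units of 6deg, tool):',((R.inv()*Ro.from_matrix(G)).as_rotvec(degrees=True)/6).round(2))
    if tx is not None:
        print('shift tool mm',(R.as_matrix().T@(np.r_[world(tx,ty),tz/1000]-p)*1000).round(1))
E
python3 - <<'E'
from h import *
where(-100,0,150)
print('pin',rail(onz('top',(312.2,216.6),.022)),'post',rail(onz('top',(344.8,217.9),.05)))
for n,p,z in[('brown',(258.5,163),.057),('pot',(263.5,267),.055),('red',(203,243),.09),('green',(266,133),.017),('orange',(310,281),.017),('pen end',(360,316),.01)]:
    print(n,rail(onz('top',p,z)).round(),end=' ')
# scene check: box4 top back corners, post top
im=0
S=lambda x,y:(205+x/4.4,180+y/4.4)
for n,p,z in[('post top',(511,350),.05),('b4 back -y',(573,290),.021),('b4 back +y',(553,345),.021),('b1 front -y',(262,208),.021),('b1 front+y',(233,258),.021)]:
    print(n,rail(onz('scene',S(*p),z)).round(1))
P=lambda x,y:(215+x/4.6,155+y/4.6)
for n,p,z in[('b4 back -y',(542,132),.021),('b4 back+y',(566,202),.021),('b1 f -y',(230,238),.021),('b1 f +y',(255,312),.021)]:
    print(n,rail(onz('top',P(*p),z)).round(1))
E
```

```text
t 0.10 rail [-439.1  478. ] z 230.6 F [-0.01 -0.43  0.21] open 1.00
rot err (units of 6deg, tool): [-0.01 -0.    0.41]
shift tool mm [ 492.1 -318.2   81.1]
pin [-12.36467652  31.76538496] post [-62.98999868  56.20172336]
brown [ 50. -87.] pot [102.  91.] red [185.  21.] green [  15. -149.] orange [ 31. 141.] pen end [-34. 232.] post top [-69.   58.2]
b4 back -y [-72.4 -11.7]
b4 back +y [-74.5  20.6]
b1 front -y [ 59.9 -12.7]
b1 front+y [58.5 19.6]
b4 back -y [-70.1 -14. ]
b4 back+y [-69.3  16.3]
b1 f -y [ 63.5 -14.2]
b1 f +y [63.9 17.3]
```

Choice by description: the train in the rail, with box_4 the rightmost white-topped box in top (about 328,192). The green, turquoise and orange look-alikes are well clear of it. Top measures box_4's back face at rail x of about -70, and scene puts it within 4 mm of that. The pin lands within 1 mm of where it is stated. Moving now.

Call:
carry_out(
  commands=[
    [[33, -21, 3], [0, 0, 0.41], 1],
    [[33, -21, 3], [0, 0, 0], 1],
    [[33, -21, 3], [0, 0, 0], 1],
    [[33, -21, 3], [0, 0, 0], 1],
    [[33, -21, 3], [0, 0, 0], 1],
    [[33, -21, 3], [0, 0, 0], 1],
    [[33, -21, 3], [0, 0, 0], 1],
    [[33, -21, 3], [0, 0, 0], 1],
    [[33, -21, 3], [0, 0, 0], 1],
    [[33, -21, 3], [0, 0, 0], 1],
    [[33, -21, 3], [0, 0, 0], 1],
    [[0, 0, 0], [0, 0, 0], 1],
  ],
)

```text
clock: 1.1
ee_pos: [0.4899, -0.2128, 0.1974]
tcp_rot: [-0.001, 0.985, 0.17, 0.0]
contact_force: [0.2, -0.1, -0.3]
opening: 0.002
```

```bash
python3 -c "
from h import *
where(-102,0,80)"
```

```text
t 1.10 rail [-202.7  111.8] z 197.4 F [ 0.15 -0.14 -0.34] open 0.00
rot err (units of 6deg, tool): [-0.02 -0.01  0.05]
shift tool mm [112.3 -99.8 117.7]
```

Call:
carry_out(
  commands=[
    [[28, -25, 20], [0, 0, 0.05], 1],
    [[28, -25, 20], [0, 0, 0], 1],
    [[28, -25, 20], [0, 0, 0], 1],
    [[28, -25, 20], [0, 0, 0], 1],
    [[0, 0, 20], [0, 0, 0], 1],
    [[0, 0, 17], [0, 0, 0], 1],
    [[0, 0, 0], [0, 0, 0], 1],
    [[0, 0, 0], [0, 0, 0], 1],
  ],
)

```text
clock: 1.77
ee_pos: [0.5581, -0.0895, 0.0821]
tcp_rot: [-0.001, 0.986, 0.165, -0.001]
contact_force: [0.4, -0.6, -0.7]
opening: -0.004
```

```bash
python3 -c "
from h import *
snap('wrist','w1.png');snap('top','t1.png');snap('scene','s1.png')
where(-102,0,9)
a=cv2.imread('pics/t1.png')[140:265,205:395];b=cv2.imread('pics/s1.png')[140:290,190:400]
cv2.imwrite('pics/c1.png',np.vstack([cv2.resize(a,(456,300)),cv2.resize(b,(456,300))]))"
```

```text
t 1.92 rail [-110.5    5.5] z 84.5 F [-0.23  0.02  0.29] open 0.00
rot err (units of 6deg, tool): [ 0.01 -0.01 -0.06]
shift tool mm [ 5.3 -8.6 75.5]
```

View pics/c1.png

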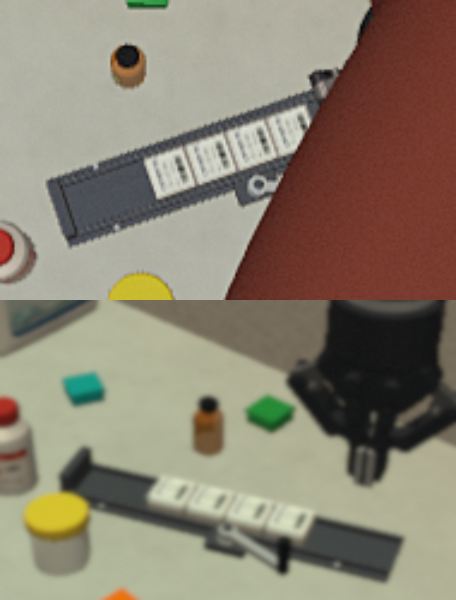

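View pics/w1.png

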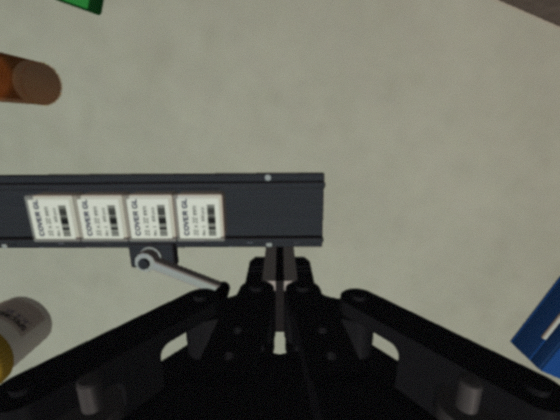

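Wrist view: the fingers are shut and the tips show near (280,255). The channel is ahead, with box_4's back edge at u≈224, and the open end's corners are at (323,174) and (322,245). I use these to cross-check the rail fit.

```bash
python3 -c "
from h import *
for p,z in[((323,173.5),.004),((322,246),.004),((224,195),.021),((224,240),.021),((28,196),.021),((32,241),.021),((147,260),.022),((222,286),.05)]: print(p,rail(onz('wrist',p,z)).round(1))
p=np.r_[world(-110.5,5.5),.0845];print(proj('wrist',p),proj('scene',p))
where(-104,0,9)"
```

```text
(323, 173.5) [-142.1  -27.6]
(322, 246) [-143.1   27.7]
(224, 195) [-73.8 -16.1]
(224, 240) [-72.2  16. ]
(28, 196) [ 58.5 -16.3]
(32, 241) [62.7 16. ]
(147, 260) [-17.1  30.3]
(222, 286) [-74.7  35.6]
[279.09041437 265.53023307] [357.37690426 229.07240792]
t 1.92 rail [-110.5    5.5] z 84.5 F [-0.23  0.02  0.29] open 0.00
rot err (units of 6deg, tool): [ 0.01 -0.01 -0.06]
shift tool mm [ 5.4 -6.6 75.5]
```

Call:
carry_out(
  commands=[
    [[5, -3, 15], [0, 0, -0.05], 1],
    [[0, -3, 15], [0, 0, 0], 1],
    [[0, 0, 15], [0, 0, 0], 1],
    [[0, 0, 12], [0, 0, 0], 1],
    [[0, 0, 8], [0, 0, 0], 1],
    [[0, 0, 5], [0, 0, 0], 1],
    [[0, 0, 3], [0, 0, 0], 1],
    [[0, 0, 0], [0, 0, 0], 1],
    [[0, 0, 0], [0, 0, 0], 1],
  ],
)

```text
clock: 2.67
ee_pos: [0.5622, -0.0828, 0.0105]
tcp_rot: [0.0, 0.986, 0.168, 0.0]
contact_force: [0.2, -0.7, -0.1]
opening: 0.002
```

```bash
python3 -c "
from h import *
snap('wrist','w2.png');snap('scene','s2.png')
where(-35,0,9)
a=cv2.imread('pics/w2.png');b=cv2.imread('pics/s2.png')[180:290,200:400]
cv2.imwrite('pics/c2.png',np.vstack([a[150:350],cv2.resize(b,(560,308))]))"
```

```text
t 2.77 rail [-104.     0.5] z 10.7 F [-0.29  0.39 -0.24] open 0.00
rot err (units of 6deg, tool): [ 0.01 -0.01 -0.  ]
shift tool mm [  0.5 -69.    1.6]
```

View pics/c2.png

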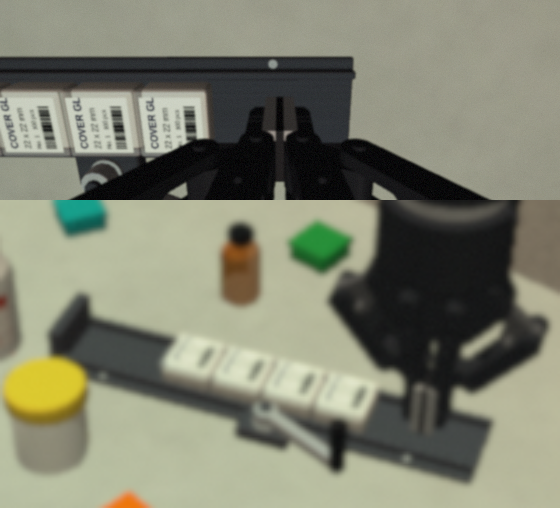

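Call:
carry_out(
  commands=[
    [[0, -3, 2], [0, 0, 0], 1],
    [[0.5, -5, 0], [0, 0, 0], 1],
    [[0, -5, 0], [0, 0, 0], 1],
    [[0, -4, 0], [0, 0, 0], 1],
    [[0, -4, 0], [0, 0, 0], 1],
    [[0, -4, 0], [0, 0, 0], 1],
    [[0, -4, 0], [0, 0, 0], 1],
    [[0, -4, 0], [0, 0, 0], 1],
    [[0, -4, 0], [0, 0, 0], 1],
    [[0, -4, 0], [0, 0, 0], 1],
    [[0, 0, 0], [0, 0, 0], 1],
  ],
)

```text
clock: 3.68
ee_pos: [0.5484, -0.0429, 0.0079]
tcp_rot: [-0.0, 0.986, 0.168, -0.0]
contact_force: [1.0, 0.2, -0.5]
opening: -0.001
```

```bash
python3 -c "
from h import *
snap('wrist','w3.png');snap('scene','s3.png')
where(-20,0,9)
a=cv2.imread('pics/w3.png');b=cv2.imread('pics/s3.png')[180:290,200:400]
cv2.imwrite('pics/c3.png',np.vstack([a[150:350],cv2.resize(b,(560,308))]))"
```

```text
t 3.78 rail [-62.4   0.3] z 7.9 F [-0.42  0.85  0.04] open 0.00
rot err (units of 6deg, tool): [ 0. -0.  0.]
shift tool mm [  0.4 -42.4  -1.1]
```

View pics/c3.png

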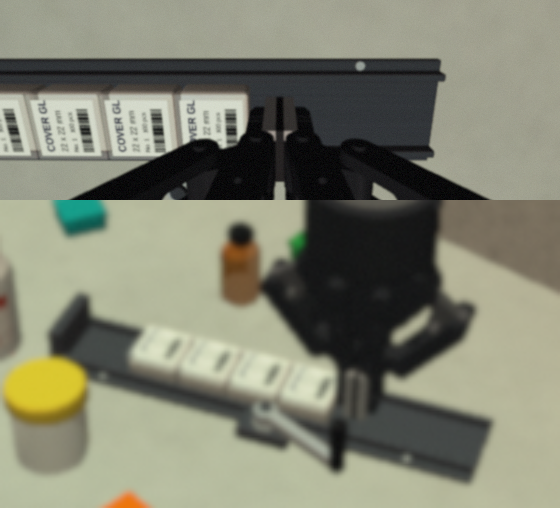

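The row has slid as one train (scene: first box's front moved from u≈165 to 130 in the crop) and stays flat. Continuing.

Call:
carry_out(
  commands=[
    [[0, -4, 0], [0, 0, 0], 1],
    [[0, -4, 0], [0, 0, 0], 1],
    [[0, -4, 0], [0, 0, 0], 1],
    [[0, -4, 0], [0, 0, 0], 1],
    [[0, -4, 0], [0, 0, 0], 1],
    [[0, -4, 0], [0, 0, 0], 1],
    [[0, -4, 0], [0, 0, 0], 1],
    [[0, -3, 0], [0, 0, 0], 1],
    [[0, 0, 0], [0, 0, 0], 1],
  ],
)

```text
clock: 4.53
ee_pos: [0.5382, -0.0137, 0.0078]
tcp_rot: [-0.0, 0.986, 0.168, -0.0]
contact_force: [0.6, -0.0, 0.4]
opening: 0.003
```

```bash
python3 -c "
from h import *
snap('wrist','w4.png');snap('top','t4.png');snap('scene','s4.png')
where(-20,0,9)
a=cv2.imread('pics/t4.png')[150:260,210:390];b=cv2.imread('pics/s4.png')[180:290,200:400]
cv2.imwrite('pics/c4.png',np.vstack([cv2.resize(a,(480,290)),cv2.resize(b,(480,264))]))"
```

```text
t 4.68 rail [-31.5   0.4] z 7.9 F [ 0.14 -0.18 -0.48] open -0.00
rot err (units of 6deg, tool): [0. 0. 0.]
shift tool mm [  0.4 -11.5  -1.1]
```

View pics/c4.png

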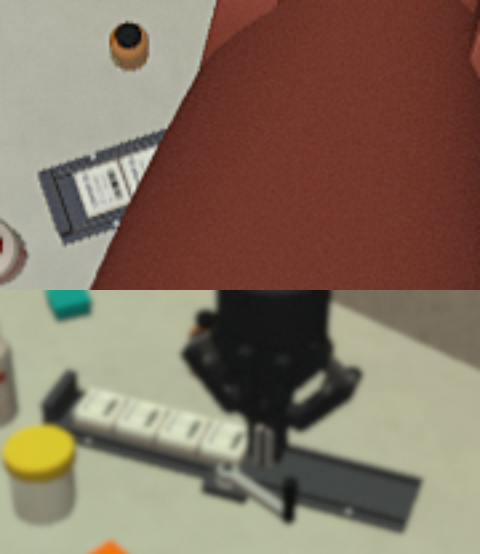

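```bash
python3 -c "
from h import *
for p in [(76,172),(89,219)]: print(rail(onz('top',(210+p[0]/2.667,150+p[1]/2.636),.021)))
a=cv2.imread('pics/t4.png')[205:245,220:270];cv2.imwrite('pics/c5.png',cv2.resize(a,None,fx=12,fy=12,interpolation=2))"
```

```text
[114.65860198 -15.13295566]
[116.73068839  18.97941089]
```

View pics/c5.png

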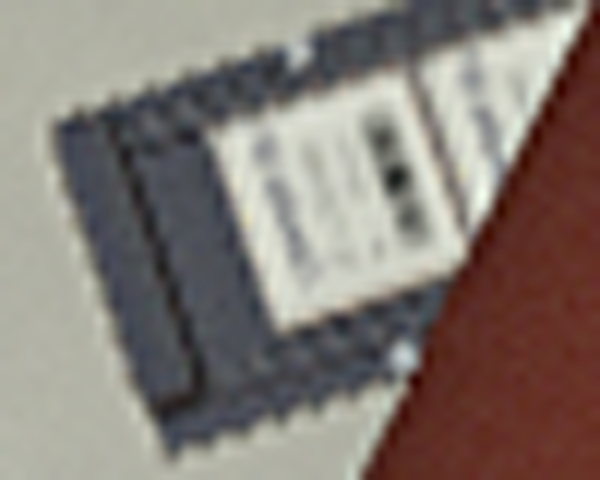

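The first box's front is at rail x of about 115.5, so about 14 mm remain. I'll advance and then creep in, watching the force.

Call:
carry_out(
  commands=[
    [[0, -3, 0], [0, 0, 0], 1],
    [[0, -3, 0], [0, 0, 0], 1],
    [[0, -3, 0], [0, 0, 0], 1],
    [[0, -2, 0], [0, 0, 0], 1],
    [[0, -1, 0], [0, 0, 0], 1],
    [[0, 0, 0], [0, 0, 0], 1],
  ],
)

```text
clock: 5.18
ee_pos: [0.5344, -0.0028, 0.0079]
tcp_rot: [0.0, 0.986, 0.168, -0.0]
contact_force: [0.7, 0.0, 0.2]
opening: -0.002
```

Call:
carry_out(
  commands=[
    [[0, -0.7, 0], [0, 0, 0], 1],
    [[0, -0.7, 0], [0, 0, 0], 1],
    [[0, 0, 0], [0, 0, 0], 1],
  ],
)

```text
clock: 5.43
ee_pos: [0.5341, -0.0018, 0.008]
tcp_rot: [0.0, 0.986, 0.168, 0.0]
contact_force: [-0.3, -0.6, 0.1]
opening: 0.002
```

```bash
python3 -c "
from h import *
where(-17,0,8); s=ctrl.read_state()['contact_force']; print('F along rail',s[:2]@X)
snap('top','t6.png')
a=cv2.imread('pics/t6.png')[205:245,220:270];cv2.imwrite('pics/c6.png',cv2.resize(a,None,fx=12,fy=12,interpolation=2))"
```

```text
t 5.43 rail [-18.2   0.3] z 8.0 F [-0.28 -0.62  0.13] open 0.00
rot err (units of 6deg, tool): [ 0. -0. -0.]
shift tool mm [ 0.3 -1.2 -0. ]
F along rail -0.4925088887960624
```

View pics/c6.png

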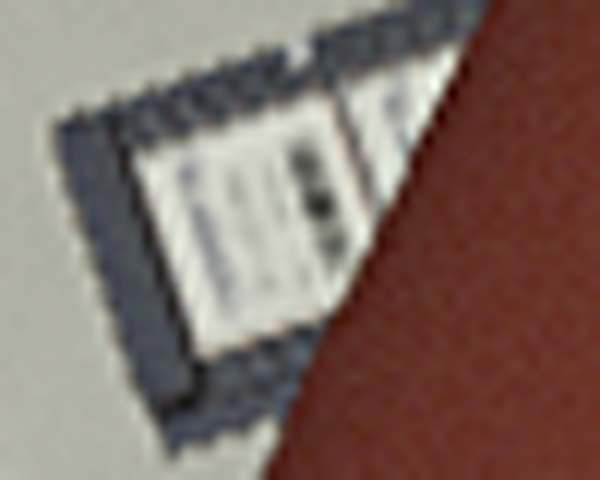

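Nearly home: a thin dark gap remains at (130,200) in the crop. Creeping on until the force rises.

Call:
carry_out(
  commands=[
    [[0, -0.6, 0], [0, 0, 0], 1],
    [[0, -0.5, 0], [0, 0, 0], 1],
    [[0, 0, 0], [0, 0, 0], 1],
  ],
)

```text
clock: 5.73
ee_pos: [0.5342, -0.0015, 0.0083]
tcp_rot: [0.001, 0.986, 0.167, 0.0]
contact_force: [1.0, -4.3, -0.3]
opening: -0.0
```

Call:
carry_out(
  commands=[
    [[0, -0.5, 0], [0, 0, 0], 1],
    [[0, -0.5, 0], [0, 0, 0], 1],
    [[0, 0, 0], [0, 0, 0], 1],
  ],
)

```text
clock: 5.98
ee_pos: [0.5344, -0.0012, 0.0086]
tcp_rot: [0.002, 0.986, 0.167, 0.001]
contact_force: [2.9, -7.8, -0.7]
opening: 0.002
```

The reaction rose to 8 N and the tip stalled, so the row is home. Backing off and lifting clear.

Call:
carry_out(
  commands=[
    [[0, 1, 0], [0, 0, 0], 1],
    [[0, 1, 0], [0, 0, 0], 1],
    [[0, 6, 0], [0, 0, 0], 1],
    [[0, 12, 0], [0, 0, 0], 1],
    [[0, 12, -5], [0, 0, 0], 1],
    [[0, 5, -20], [0, 0, 0], 1],
    [[0, 0, -30], [0, 0, 0], 1],
    [[0, 0, -30], [0, 0, 0], 1],
    [[0, 0, -10], [0, 0, 0], 1],
    [[0, 0, 0], [0, 0, 0], 1],
  ],
)

```text
clock: 6.82
ee_pos: [0.548, -0.0363, 0.1067]
tcp_rot: [0.001, 0.986, 0.167, 0.003]
contact_force: [1.1, 1.0, 0.6]
opening: 0.001
```

```bash
python3 -c "
from h import *
snap('wrist','w7.png');snap('scene','s7.png');snap('top','t7.png')
where(-50,90,100)
a=cv2.imread('pics/t7.png')[150:260,210:390];b=cv2.imread('pics/s7.png')[180:290,200:400]
cv2.imwrite('pics/c7.png',np.vstack([cv2.resize(a,(480,290)),cv2.resize(b,(480,264))]))"
```

```text
t 6.97 rail [-53.2   0.9] z 101.9 F [-0.13 -0.4  -0.39] open -0.00
rot err (units of 6deg, tool): [-0.01  0.01 -0.  ]
shift tool mm [-89.1  -3.2   2. ]
```

View pics/c7.png

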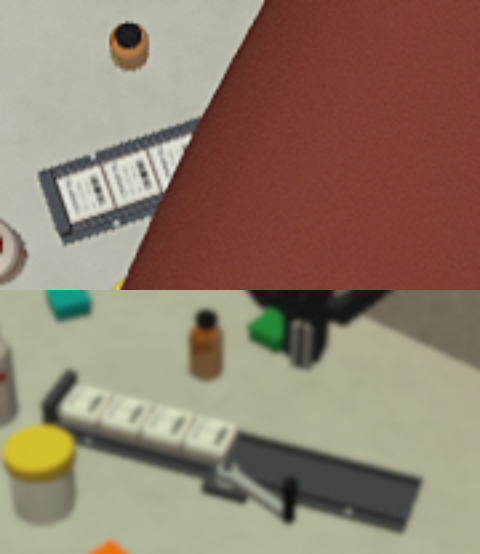

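View pics/w7.png

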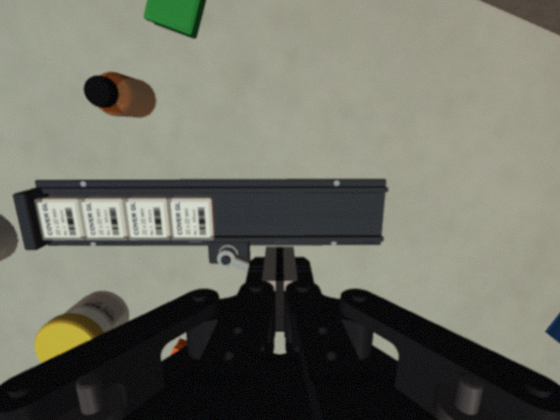

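The row is home in all three views: the boxes touch each other and the stop. The wrist view has box_4's back at u≈213 and the keeper pin at (227,257). Next I compute the finger path behind the post.

```bash
python3 -c "
from h import *
where(-57,88,100)
print('box4 back',[rail(onz('wrist',(213,v),.021)).round(1) for v in(200,236)],'rail end',rail(onz('wrist',(384,210),.004)).round(1),'post top scene',rail(onz('scene',(200+289/2.4,180+(481-290)/2.4),.05)).round(1))
from scipy.optimize import brentq
hx,hy=13.6,11
last=None
for a in [154.6]+list(range(160,271,10)):
    r=np.radians(a);p=np.array([-13,32])+58*np.array([np.cos(r),np.sin(r)]);t=np.array([-np.sin(r),np.cos(r)])
    f=lambda s:np.hypot(max(abs(s*t[0])-hx,0),max(abs(s*t[1])-hy,0))-5
    c=p-brentq(f,0,60)*t
    print(a,p.round(1),'c',c.round(1),'tool dx,dy', None if last is None else [-(c-last)[1].round(1),-(c-last)[0].round(1)]);last=c
"
```

```text
t 6.97 rail [-53.2   0.9] z 101.9 F [-0.13 -0.4  -0.39] open -0.00
rot err (units of 6deg, tool): [-0.01  0.01 -0.  ]
shift tool mm [-87.1   3.8   1.9]
box4 back [array([ -5. , -12.7]), array([-3.4, 15.1])] rail end [-136.4   -0.5] post top scene [-68.   58.7]
154.6 [-65.4  56.9] c [-57.8  72.9] tool dx,dy None
160 [-67.5  51.8] c [-61.7  67.8] tool dx,dy [np.float64(5.0), np.float64(3.9)]
170 [-70.1  42.1] c [-67.3  58.1] tool dx,dy [np.float64(9.8), np.float64(5.6)]
180 [-71.  32.] c [-71.  48.] tool dx,dy [np.float64(10.1), np.float64(3.7)]
190 [-70.1  21.9] c [-72.9  37.9] tool dx,dy [np.float64(10.1), np.float64(1.9)]
200 [-67.5  12.2] c [-73.3  28.2] tool dx,dy [np.float64(9.8), np.float64(0.4)]
210 [-63.2   3. ] c [-72.5  19. ] tool dx,dy [np.float64(9.2), np.float64(-0.9)]
220 [-57.4  -5.3] c [-70.9  10.7] tool dx,dy [np.float64(8.3), np.float64(-1.6)]
230 [-50.3 -12.4] c [-67.5   2. ] tool dx,dy [np.float64(8.7), np.float64(-3.4)]
240 [-42.  -18.2] c [-60.6  -7.5] tool dx,dy [np.float64(9.5), np.float64(-6.9)]
250 [-32.8 -22.5] c [-51.4 -15.7] tool dx,dy [np.float64(8.2), np.float64(-9.2)]
260 [-23.1 -25.1] c [-41.7 -21.8] tool dx,dy [np.float64(6.1), np.float64(-9.8)]
270 [-13. -26.] c [-31.6 -26. ] tool dx,dy [np.float64(4.2), np.float64(-10.1)]
```

Call:
carry_out(
  commands=[
    [[-30, 1, 0], [0, 0, 0], 1],
    [[-30, 1, 0], [0, 0, 0], 1],
    [[-29, 2, 0], [0, 0, 0], 1],
    [[0, 0, 0], [0, 0, 0], 1],
    [[0, 0, 0], [0, 0, 0], 1],
    [[0, 0, 0], [0, 0, 0], 1],
  ],
)

```text
clock: 7.47
ee_pos: [0.4629, -0.0679, 0.1022]
tcp_rot: [-0.0, 0.986, 0.167, -0.0]
contact_force: [0.1, 1.2, -0.6]
opening: 0.003
```

```bash
python3 -c "
from h import *
snap('wrist','w8.png');snap('scene','s8.png')
where(-57,90,29)
b=cv2.imread('pics/s8.png')[180:300,200:400]
cv2.imwrite('pics/c8.png',np.vstack([cv2.imread('pics/w8.png')[:280],cv2.resize(b,(500,300))[:, :].copy() if 0 else cv2.resize(b,(560,310))]))"
```

```text
t 7.57 rail [-57.   88.9] z 102.5 F [-0.24  0.38 -0.46] open 0.00
rot err (units of 6deg, tool): [-0.  0.  0.]
shift tool mm [-1.1  0.  73.5]
```

View pics/c8.png

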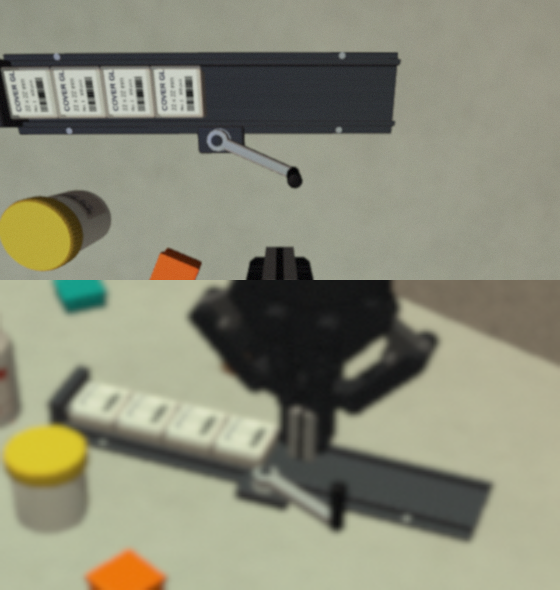

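The wrist view now shows the keeper clearly, with the pin at (218,139) and the post top at (294,180).

```bash
python3 -c "
from h import *
print(rail(onz('wrist',(218,139),.022)),rail(onz('wrist',(295,181),.05)),rail(onz('wrist',(293,174),.022)))"
```

```text
[-14.68591862  31.79520115] [-66.93475658  56.1673015 ] [-66.87319243  56.13701295]
```

Call:
carry_out(
  commands=[
    [[-1, 0, 18], [0, 0, 0], 1],
    [[0, 0, 20], [0, 0, 0], 1],
    [[0, 0, 18], [0, 0, 0], 1],
    [[0, 0, 10], [0, 0, 0], 1],
    [[0, 0, 6], [0, 0, 0], 1],
    [[0, 0, 0], [0, 0, 0], 1],
    [[0, 0, 0], [0, 0, 0], 1],
  ],
)

```text
clock: 8.15
ee_pos: [0.4623, -0.0682, 0.0313]
tcp_rot: [0.0, 0.986, 0.168, 0.0]
contact_force: [-0.1, 0.1, 0.2]
opening: -0.002
```

```bash
python3 -c "
from h import *
where(-57.8,72.9,29)"
```

```text
t 8.15 rail [-57.1  90. ] z 31.3 F [-0.06  0.15  0.18] open -0.00
rot err (units of 6deg, tool): [ 0. -0.  0.]
shift tool mm [17.1  0.7  2.3]
```

Post at (-67, 56): three views agree. Starting the swing.

Call:
carry_out(
  commands=[
    [[9, 1, 2], [0, 0, 0], 1],
    [[8, 0, 0], [0, 0, 0], 1],
    [[5, 4, 0], [0, 0, 0], 1],
    [[5, 3, 0], [0, 0, 0], 1],
    [[5, 2.5, 0], [0, 0, 0], 1],
    [[5, 2, 0], [0, 0, 0], 1],
    [[5, 1.5, 0], [0, 0, 0], 1],
    [[0, 0, 0], [0, 0, 0], 1],
  ],
)

```text
clock: 8.82
ee_pos: [0.5072, -0.0677, 0.029]
tcp_rot: [0.0, 0.986, 0.168, 0.0]
contact_force: [-0.1, -0.1, -0.2]
opening: -0.0
```

```bash
python3 -c "
from h import *
snap('wrist','w9.png');snap('scene','s9.png')
where(-72.9,37.9,29)
b=cv2.imread('pics/s9.png')[180:300,200:400]
cv2.imwrite('pics/c9.png',np.vstack([cv2.imread('pics/w9.png')[:280],cv2.resize(b,(560,310))]))"
```

```text
t 8.92 rail [-71.2  48.1] z 29.0 F [0.69 0.27 0.13] open -0.00
rot err (units of 6deg, tool): [ 0. -0.  0.]
shift tool mm [10.2  1.7 -0. ]
```

View pics/c9.png

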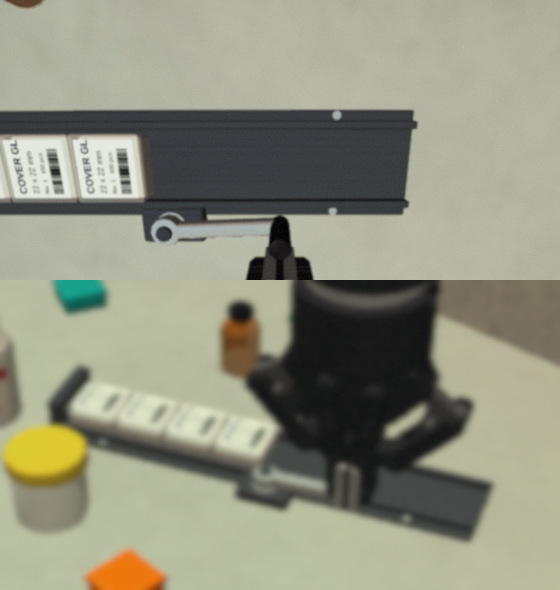

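The keeper follows: the wrist view has the bar near 183° and the post at (280,232), against the finger. Continuing round.

Call:
carry_out(
  commands=[
    [[5, 1, 0], [0, 0, 0], 1],
    [[5, 1, 0], [0, 0, 0], 1],
    [[5, 0, 0], [0, 0, 0], 1],
    [[5, 0, 0], [0, 0, 0], 1],
    [[4.5, -0.5, 0], [0, 0, 0], 1],
    [[4.5, -0.5, 0], [0, 0, 0], 1],
    [[4, -1, 0], [0, 0, 0], 1],
    [[4, -1, 0], [0, 0, 0], 1],
    [[4, -1.5, 0], [0, 0, 0], 1],
    [[4.5, -2, 0], [0, 0, 0], 1],
    [[0, 0, 0], [0, 0, 0], 1],
  ],
)

```text
clock: 9.83
ee_pos: [0.5477, -0.0474, 0.0287]
tcp_rot: [-0.0, 0.986, 0.168, -0.0]
contact_force: [-1.5, 0.4, -0.1]
opening: 0.002
```

```bash
python3 -c "
from h import *
snap('wrist','w10.png');snap('scene','s10.png')
where(-60.6,-7.5,29)
b=cv2.imread('pics/s10.png')[180:300,200:400]
cv2.imwrite('pics/c10.png',np.vstack([cv2.imread('pics/w10.png')[100:380],cv2.resize(b,(560,310))]))"
```

```text
t 9.93 rail [-66.4   2.6] z 28.9 F [ 0.16 -0.29  0.22] open 0.00
rot err (units of 6deg, tool): [ 0. -0.  0.]
shift tool mm [10.1 -5.8 -0.1]
```

View pics/c10.png

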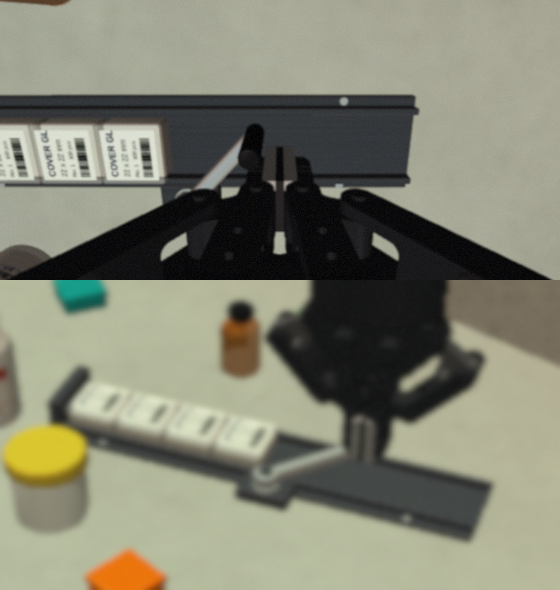

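The post (wrist crop 250,155) is now rounding the finger's corner as planned. I'll push it most of the way to closed.

Call:
carry_out(
  commands=[
    [[5, -3, 0], [0, 0, 0], 1],
    [[5, -3, 0], [0, 0, 0], 1],
    [[4, -4.5, 0], [0, 0, 0], 1],
    [[4, -4.5, 0], [0, 0, 0], 1],
    [[3, -5, 0], [0, 0, 0], 1],
    [[3, -5, 0], [0, 0, 0], 1],
    [[2, -4, 0], [0, 0, 0], 1],
    [[0, 0, 0], [0, 0, 0], 1],
  ],
)

```text
clock: 10.6
ee_pos: [0.5628, -0.0113, 0.029]
tcp_rot: [-0.0, 0.986, 0.168, 0.0]
contact_force: [0.2, 0.3, -0.0]
opening: -0.001
```

```bash
python3 -c "
from h import *
snap('wrist','w11.png');snap('scene','s11.png')
where(-31.6,-26,29)
b=cv2.imread('pics/s11.png')[180:300,200:400]
cv2.imwrite('pics/c11.png',np.vstack([cv2.imread('pics/w11.png')[100:380],cv2.resize(b,(560,310))]))"
```

```text
t 10.70 rail [-37.2 -23.3] z 28.9 F [ 0.96  0.08 -0.31] open -0.00
rot err (units of 6deg, tool): [-0.   -0.    0.01]
shift tool mm [ 2.7 -5.6 -0.1]
```

View pics/c11.png

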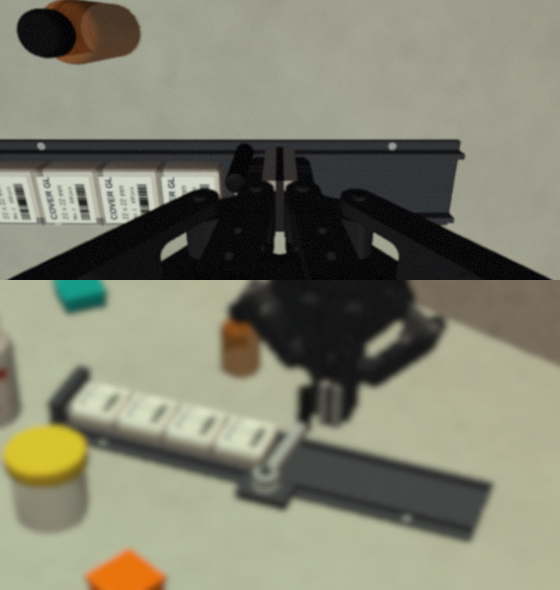

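Nearly across. Now creeping to the keeper's stop, watching the force.

Call:
carry_out(
  commands=[
    [[1.5, -2, 0], [0, 0, 0], 1],
    [[1, -2, 0], [0, 0, 0], 1],
    [[0, -1, 0], [0, 0, 0], 1],
    [[0, 0, 0], [0, 0, 0], 1],
  ],
)

```text
clock: 11.03
ee_pos: [0.5634, -0.0066, 0.0289]
tcp_rot: [0.0, 0.986, 0.168, 0.0]
contact_force: [1.0, -0.9, -0.6]
opening: 0.006
```

Call:
carry_out(
  commands=[
    [[0, -0.7, 0], [0, 0, 0], 1],
    [[0, -0.7, 0], [0, 0, 0], 1],
    [[0, 0, 0], [0, 0, 0], 1],
  ],
)

```text
clock: 11.28
ee_pos: [0.5632, -0.0061, 0.0291]
tcp_rot: [0.001, 0.986, 0.167, 0.0]
contact_force: [2.7, -4.1, -1.1]
opening: -0.003
```

Call:
carry_out(
  commands=[
    [[0, -0.7, 0], [0, 0, 0], 1],
    [[0, 0, 0], [0, 0, 0], 1],
  ],
)

```text
clock: 11.45
ee_pos: [0.5632, -0.0059, 0.0291]
tcp_rot: [0.001, 0.986, 0.167, 0.0]
contact_force: [2.9, -6.8, -2.0]
opening: -0.002
```

The force rose to 7 N, against about 1 N of keeper friction. The tip stalled at the predicted closed position, so the keeper is on its stop. Backing off and lifting.

Call:
carry_out(
  commands=[
    [[0, 1, 0], [0, 0, 0], 1],
    [[0, 2, 0], [0, 0, 0], 1],
    [[0, 8, 0], [0, 0, 0], 1],
    [[0, 12, 0], [0, 0, 0], 1],
    [[0, 5, -15], [0, 0, 0], 1],
    [[0, 0, -30], [0, 0, 0], 1],
    [[0, 0, -35], [0, 0, 0], 1],
    [[0, 30, -25], [0, 0, 0], 1],
    [[0, 35, -10], [0, 0, 0], 1],
    [[0, 35, 0], [0, 0, 0], 1],
    [[0, 35, 0], [0, 0, 0], 1],
    [[0, 0, 0], [0, 0, 0], 1],
  ],
)

```text
clock: 12.45
ee_pos: [0.6177, -0.1653, 0.1434]
tcp_rot: [0.001, 0.986, 0.165, 0.0]
contact_force: [0.5, 0.1, -0.2]
opening: -0.002
```

Call:
carry_out(
  commands=[
    [[-20, 35, 0], [0, 0, 0], 1],
    [[-20, 35, 0], [0, 0, 0], 1],
    [[-20, 35, 0], [0, 0, 0], 1],
    [[0, 0, 0], [0, 0, 0], 1],
    [[0, 0, 0], [0, 0, 0], 1],
  ],
)

```text
clock: 12.87
ee_pos: [0.5937, -0.2803, 0.1434]
tcp_rot: [-0.0, 0.986, 0.166, -0.0]
contact_force: [0.1, 1.1, -0.7]
opening: -0.001
```

```bash
python3 -c "
from h import *
snap('scene','s12.png');snap('top','t12.png')
where()
a=cv2.imread('pics/t12.png')[150:290,170:390];b=cv2.imread('pics/s12.png')[160:300,180:400]
cv2.imwrite('pics/c12.png',np.vstack([cv2.resize(a,(470,299),interpolation=2),cv2.resize(b,(470,299),interpolation=2)]))
cv2.imwrite('pics/c13.png',cv2.resize(cv2.imread('pics/t12.png')[160:250,215:385],None,fx=4.6,fy=4.6,interpolation=2))"
```

```text
t 12.97 rail [-298.4   34.5] z 143.7 F [-0.24  0.31  0.43] open 0.00
rot err (units of 6deg, tool): [-0.01  0.   -0.  ]
```

View pics/c12.png

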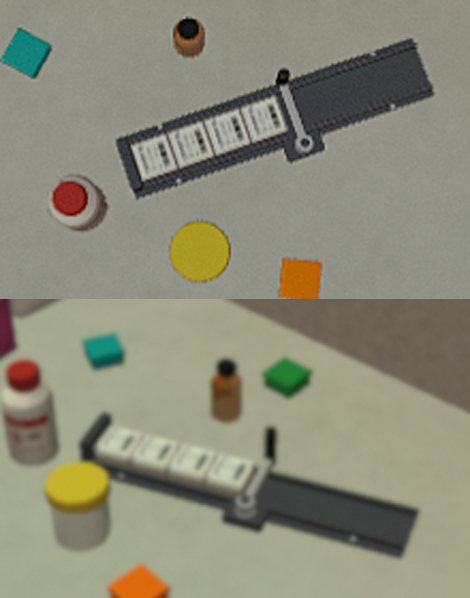

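View pics/c13.png

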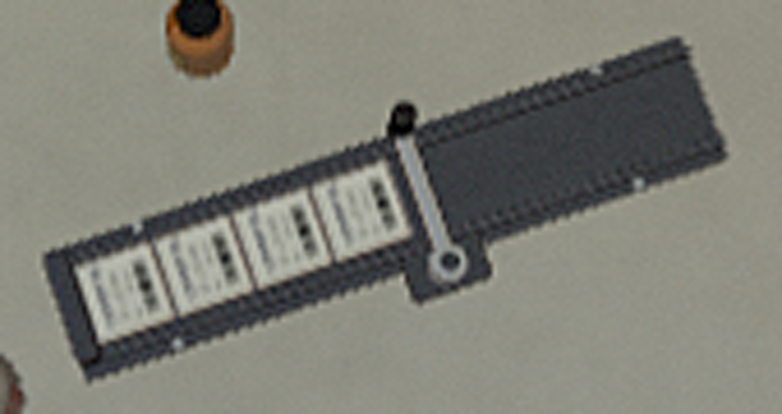

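```bash
python3 -c "
from h import *
P=lambda x,y:(215-.5+(x+.5)/4.6,160-.5+(y+.5)/4.6)
pin=rail(onz('top',P(449,262),.022));po=rail(onz('top',P(404,112),.05));print(pin,po,'keeper',np.arctan2(*(po-pin)[::-1])%(2*np.pi)-2.618)
for p in[(75,264),(103,343),(388,160),(413,235)]: print(rail(onz('top',P(*p),.021)).round(1))
d=cv2.absdiff(cv2.imread('pics/t0.png'),cv2.imread('pics/t12.png')).max(2)
for n,(x,y) in dict(brown=(258,167),pot=(263,267),red=(204,244),green=(266,133),orange=(310,281),turq=(181,174)).items(): print(n,(d[y-18:y+18,x-18:x+18]>40).sum())
"
```

```text
[-12.41698073  31.7151467 ] [-12.27577576 -26.71493524] keeper 2.0968056240194435
[128.8 -16.6]
[128.4  17.1]
[ -3.4 -15.5]
[-2.6 16.6]
brown 0
pot 0
red 0
green 0
orange 0
turq 0
```

```bash
python3 -c "
from h import *
print(ctrl.job_done())"
```

```text
the job is handed in; nothing more can be done
None
```

The row is home against the end stop and the keeper is closed across the rail behind box_4. I handed the job in at about 13 s of the 54 s allowed.

**What I did:** With the gripper shut, I pushed only on box_4's back until the whole row met the end stop. The force rose to about 8 N and the tip stalled. I then backed off and pushed the keeper round by its post until it met its stop, at about 7 N.

**Last checks:**
- **Keeper:** it measures 2.097 rad in the top view, against 2.094 for fully closed.
- **Row:** the boxes lie flat and touching. Box_1's front measures about 128.6 mm against the stop at 130, and box_4's back about -3 mm against -3.95. Both are within the 2 mm calibration tolerance, but the picture alone does not prove contact with the stop to the last millimetre; the force rise does.
- **Bystanders:** the pot, both bottles and the three look-alikes show no changed pixels between the first and last top views.
- **Disagreement:** early readings of box_4's back differed by up to 4 mm between the views, so I judged the final contacts by force.

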